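# Fit the guide sleeve on the station spigot

## Task

Take the guide sleeve out of its cradle and stand it upright on the black rubber mat with its blue end up, and let go of it. Then take hold of it again and push it, blue end up, fully home on the steel spigot, so that the sleeve itself slides the stiff orange ring all the way down; press firmly but do not ram it. Let go, and leave the reel, the jar and the screwdriver alone.

Things in the scene. Friction and masses are not known exactly. Their poses are not given: they have to be found in the camera images.
- sleeve_center (a point): Centre, half-way along, of the loose guide sleeve: a straight aluminium tube 110 mm long, outside diameter 40, bore 30 mm right through, about 0.18 kg (varies). Its z axis runs along the tube towards the blue end (30 mm painted blue, the other 80 mm bare). At the start it lies level in the cradle, its middle over the cradle's middle
- cradle: Fixed cradle, origin under its centre on the bench. Base 120 (x) by 50 (y) by 8 mm; two V supports, each 12 mm thick, at x = -38 and +38 mm, 43 mm wide and 51 mm high, with a free gap of 64 mm between. The sleeve lies in them along the cradle's x axis, its axis 60 mm above the bench, its blue end towards the cradle's +x (roughly away from the robot)
- mat: Fixed black rubber mat, 130 by 130 mm, 5 mm thick; origin under its centre on the bench, so its top is 5 mm above the origin
- station: Fixed plate, 150 (x) by 190 (y) by 20 mm; origin under its centre on the bench, z up. At its centre a round upright steel spigot, diameter 27.6 mm, from the plate's top to 90 mm above the bench, the last 12 mm tapering to 16 mm diameter. Two aluminium holder blocks with black knobs, 40 (x) by 28 (y) mm, at y = -78 and +78 mm reach 70 mm above the bench
- stripper (a joint): How far the orange stripper ring has been pushed down the spigot, m: at 0 its top is 55 mm above the bench, at 0.025 (stop) 30 mm. It starts 0 to 8 mm down, stays where it is left and slides only when pushed with about 9 to 10 N, more than the sleeve's weight. A push of over 45 N is ramming
- stripper_top (a point): Centre of the top face of the orange ring (diameter 38 mm, 10 mm high), on the spigot's axis. The sleeve fully home stands on the ring with the ring on the plate: its lower end is then 30 mm, its centre 85 mm and its upper end 140 mm above the bench
- reel: Bystander: loose cardboard reel lying flat, diameter 100 mm, 42 mm high; origin under its centre
- jar: Bystander: loose white jar with a red lid, diameter 56 mm, 75 mm high; origin under its centre
- screwdriver: Bystander: loose screwdriver lying on the bench; origin at the underside near its middle
Things that resemble listed ones, but are neither listed nor needed, are in the scene too. Leave any pink look-alike of the part that bears sleeve_center alone.

How it is judged (in metres and radians):
On the way, in this order (a step that is already met when the one before it is completed fails the run):
1. the sleeve stands upright on the mat, blue end up, let go (angle between sleeve_center's own z axis and vertical below 0.08 rad and horizontal distance between sleeve_center and mat below 0.075 m and z of sleeve_center in the frame of mat between 0.057 and 0.063 m and contact force between sleeve and the fingers below 0.1 N), for 0.2 s.
2. the sleeve, blue end up on the spigot, has pushed the orange ring fully down (value of joint stripper above 0.023 m and angle between sleeve_center's own z axis and vertical below 0.1 rad and horizontal distance between sleeve_center and stripper_top below 0.005 m and z of sleeve_center in the frame of station below 0.088 m), for 0.1 s.
At the end, for the whole second after the job is handed in: The sleeve stands on the spigot, blue end up, upright within 0.1 rad and its centre within 5 mm of the spigot's axis and less than 88 mm above the bench; the orange ring is down to within 2 mm of its stop (joint over 0.023); the sleeve is at rest and let go (all of step 2 and linear speed of sleeve below 0.02 m/s); the robot touches nothing.
It fails at once if the orange ring is pushed down by anything but the sleeve on the spigot (value of joint stripper above 0.012 m and horizontal distance between sleeve_center and stripper_top above 0.012 m).
It fails at once if the sleeve is rammed against the ring or the station (over 45 N) (contact force between sleeve and station above 45 N).
It fails at once if the reel is disturbed (moved over 25 mm) (distance of reel from where it was at the start of the episode above 0.025 m).
It fails at once if the jar is disturbed (moved over 25 mm) (distance of jar from where it was at the start of the episode above 0.025 m).
It fails at once if the screwdriver is disturbed (moved over 40 mm) (distance of screwdriver from where it was at the start of the episode above 0.04 m).
It also fails if it takes over 64 s, if anything falls off the work surface, if the arm or the gripper's body presses on something with over 40 N, if the wrist force passes 120 N, or if a joint passes its speed limit or range.

## Robot

A 7-joint arm with a two-finger parallel gripper is mounted at the origin on the work surface. World frame = base frame: x ahead of the robot, y to its left, z up, the work surface at z = 0. Lengths are in mm, angles in rad, forces in N, time in s.
With the tool pointing down it reaches from about 350 to 900 mm from the base axis. Payload 7.2 kg.
Tool frame: the origin (TCP) lies on the centre line of the jaws, within the pads' length; the fingertips stand 17 mm ahead of it and the grasp point (between the pads) lies 2 mm behind it (arm.nose_length is the distance from the TCP to the fingertips, in mm); z points along the fingers, y is the line along which they close (so a half turn about z gives the same grasp; the last joint's range is limited). The gripper opens to 85 mm and grips with 20 to 120 N. Pads are 22 mm wide; open, the fingers measure 114 mm over their backs; the gripper's body (76 mm by 85 mm) begins 54 mm behind the grasp point. The pads swing forward as they close: fully open they stand 13 mm farther back than shut.
Start: joints at [1.171, 0.411, -0.013, 1.596, 0.006, 1.134, -0.082], TCP at [203.579, -590.918, 248.297] pointing down, gripper open.
Joint ranges: [-2.95, 2.95], [-0.29, 1.99], [-1.47, 1.44], [0.14, 2.54], [-1.03, 4.17], [0.13, 1.85], [-2.86, 2.86]. Speed limits (rad/s): [2.39, 2.39, 3.01, 3.01, 3.14, 3.14, 3.14].

## Interface

Orientations are given as a unit quaternion [x, y, z, w].
In Python, from bench import arm gives the robot as it stands.
- The arm moves only by the shell command python3 -m handwheel 'ROWS' [FORCE]. ROWS is a JSON object of lists of equal length, an entry for each row: "dp": the shift along the tool's x, y, z in m, a list of three; "rot": the turn, a rotation vector about the tool's x, y, z in degrees, a list of three; "fingers": the gripper command: -1 is fully open, 1 is shut, values between are in proportion. A call has 1 to 10 rows; each row shifts and turns the commanded pose from where the row before left it, along the tool's axes as they then stand; what a row does not reach is not made up. A row lasts 1/8 s, in which the tool goes at most 62.5 mm and 10.7 degrees, less where a joint would pass 70% of its speed; a pose out of reach is approached as far as the arm can. A call is refused whole if a number of a shift passes 0.0625 or a number of a turn 10.7, either way. A call with a gripper value outside its range is refused whole. The fingers move at their own pace and stop on an object; FORCE is the grip in N (left out, the last holds). Time passes only in rows, so rows that do not move let the fingers close. It gives the time, the measured TCP pose, the force, the opening and the grip force at its end, in the units of the state.
- arm.observe(): the state, without advancing time (a new reading comes with each control period).
- arm.read_camera(name): name is "scene" or "top"; returns (picture, depth): 480x640x3 uint8, red, green, blue; 480x640 float32, mm along the optical axis (not along the pixel's ray), 0 where there is no reading.
- arm.camera_model(name): a dict with "fx", "fy", "cx", "cy" (pixels), "R" (3x3) and "t" (3): a world point X has camera coordinates R X + t. Camera axes: x right, y down, z forward; pixel columns grow to the right and rows downward; lengths in mm; the calibration is good to about 2 mm. A picture is of the moment at which its call begins. camera_model takes no time and is no camera call.
- arm.hand_in(): hands the job in; it is judged then, once.
Trained networks look in the newest picture that a camera, given by its name, has taken for a name from the list of things; names that differ only in an ending like _2 or _b are one class to them, and where a whole thing is asked for, a point or a joint stands for the part that bears it (a point fixed in the world has none). Each returns a list of dicts, best first, with "score" (0 to 1); they miss things now and then, are a little off and sometimes report something else, mostly with a low value. They report only what shows in the picture. A call takes as long as a camera call. They do not tell look-alikes from the thing itself.
- arm.find_in(camera, name): "box" ([left, top, width, height] in pixels, round what is visible of it).
The state is a dict: "time_s": time; "joint_positions": joint angles; "joint_velocities": joint speeds; "effort": joint torques, N m; "tool_pos": TCP position; "tcp_rot": TCP orientation; "wrist_force": force on the tool from outside, world axes, zero at the start; "wrist_torque": the same for the moment, N m; "width": finger opening in mm; "gripper_force": force on a finger pad.
Only numpy, scipy, OpenCV 4.12 (cv2) and the standard library are available. Lean on these libraries where they do the work, as an engineer would, in place of code of your own. Each camera call takes 0.05 s, during which the arm holds its last target. There are 200 camera calls.

## Working session

There is one attempt and no reset: what is moved stays moved. The work goes in short steps, Python scripts to look and compute and a shell command to move; the robot and the scene stay as the last step left them, time stands still between calls to the robot, and variables do not carry over. Pictures are saved under pics/ and viewed, at most 10 in all, crops included, and the job is handed in when it is done.

```bash
mkdir -p pics; ls; python3 - <<'E'
from bench import arm
import cv2
s=arm.observe();print({k:s[k] for k in('time_s','tool_pos','tcp_rot','wrist_force','width')})
for c in('scene','top'):
    p,d=arm.read_camera(c);cv2.imwrite(f'pics/{c}0.png',p[:,:,::-1])
    import numpy as np;np.save(f'{c}0.npy',d)
    m=arm.camera_model(c);print(c,m)
    for n in('sleeve_center','cradle','mat','station','stripper','reel','jar','screwdriver'):
        print(n,[(r['box'],round(r['score'],2)) for r in arm.find_in(c,n)[:3]])
E
```

```text
pics
{'time_s': 0.0, 'tool_pos': array([ 203.42929724, -590.48496365,  247.47069598]), 'tcp_rot': array([ 9.86265967e-01,  1.65163057e-01, -1.81207914e-04, -7.57552756e-04]), 'wrist_force': array([-0.23368059,  0.43475786, -0.32185474]), 'width': 84.99965642021132}
scene {'fx': 547.3979425874514, 'fy': 547.3979425874514, 'cx': 318.0265507932462, 'cy': 233.98023452434356, 'R': array([[-0.88664561,  0.46239741,  0.00694241],
       [ 0.29407116,  0.57533952, -0.76322119],
       [-0.35690575, -0.67466516, -0.6461    ]]), 't': array([ 508.96904188,  -65.7462259 , 1474.37895876])}
sleeve_center [([248.5, 170.4, 43.6, 19.8], 0.97), ([321.5, 171.6, 39.8, 22.5], 0.84), ([270.0, 180.3, 47.5, 23.3], 0.56)]
cradle [([269.3, 195.0, 49.1, 27.9], 0.64)]
mat [([311.0, 241.1, 78.5, 57.8], 0.85)]
station [([351.9, 304.8, 94.2, 104.6], 0.7), ([188.8, 220.9, 24.7, 34.8], 0.51)]
stripper [([386.3, 342.0, 21.2, 20.3], 0.54)]
reel [([228.0, 291.6, 48.0, 49.3], 0.84)]
jar [([191.0, 221.9, 22.1, 33.2], 0.56)]
screwdriver [([279.0, 328.8, 13.0, 88.5], 0.61)]
top {'fx': 618.8160561307164, 'fy': 618.8160561307164, 'cx': 319.88422472956535, 'cy': 227.02779041394857, 'R': array([[-0.02914493, -0.99932463, -0.02237966],
       [-0.98540867,  0.03248073, -0.16707711],
       [ 0.16769118,  0.01718366, -0.9856898 ]]), 't': array([ -19.51513374,  537.41765917, 1062.00301164])}
sleeve_center [([438.5, 204.0, 25.4, 66.0], 0.96), ([448.0, 292.0, 30.9, 68.3], 0.94), ([502.4, 199.9, 35.3, 62.3], 0.82)]
cradle [([429.8, 209.7, 27.9, 63.2], 0.6)]
mat [([253.5, 214.8, 82.9, 86.1], 0.67)]
station [([85.6, 177.4, 128.8, 109.3], 0.75)]
stripper [([133.1, 217.6, 22.4, 22.8], 0.46)]
reel [([243.3, 84.4, 55.1, 61.9], 0.73)]
jar []
screwdriver [([143.7, 100.1, 92.3, 49.8], 0.6)]
```

View pics/top0.png

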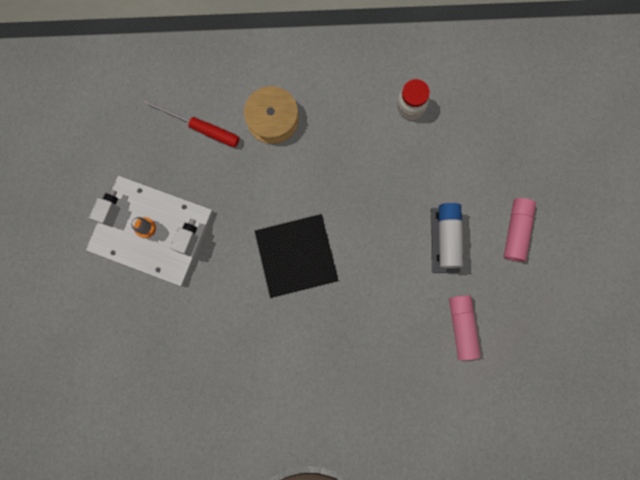

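View pics/scene0.png

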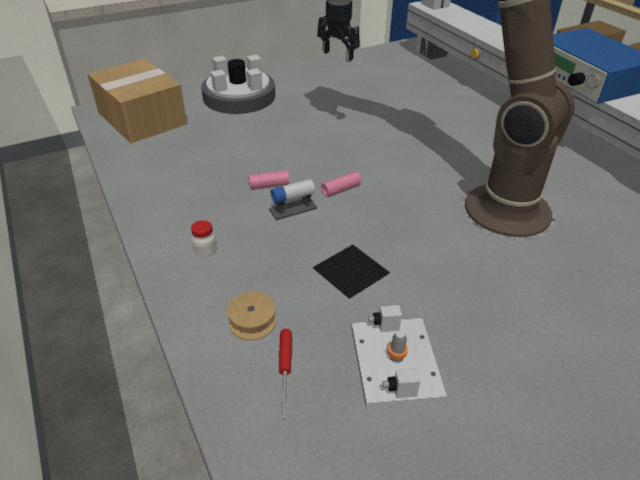

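The top view shows the sleeve at (451,237) with its blue end at the top of the picture. The mat is at (297,256) and the spigot and ring at (145,226). The pink decoys are at (519,230) and (465,328), clear of the sleeve. The scene view agrees: cradle (293,200), mat (351,270), station (398,355).

```bash
cat > h.py <<'E'
from bench import arm
import numpy as np, cv2
from scipy.spatial.transform import Rotation as Ro
def ray(c,uv,z):
    m=arm.camera_model(c);R=m['R'];t=m['t'];uv=np.atleast_2d(uv)
    d=np.c_[(uv[:,0]-m['cx'])/m['fx'],(uv[:,1]-m['cy'])/m['fy'],np.ones(len(uv))]@R
    o=-R.T@t
    return o+d*((z-o[2])/d[:,2])[:,None]
def cloud(c,d):
    m=arm.camera_model(c);v,u=np.mgrid[:480,:640]
    P=np.stack([(u-m['cx'])/m['fx']*d,(v-m['cy'])/m['fy']*d,d],-1)
    return (P-m['t'])@m['R']
def st():
    s=arm.observe();R=Ro.from_quat(s['tcp_rot']).as_matrix()
    print('t',round(s['time_s'],2),'p',s['tool_pos'].round(1),'j',np.round(s['joint_positions'],2),'F',s['wrist_force'].round(1),'w',round(s['width'],1),'g',round(float(np.max(s['gripper_force'])),1));print(R.round(3))
    return s['tool_pos'],R
def go(p,goal,R): print('tool shift m',(R.T@(np.array(goal)-p)/1000).round(4))
E
python3 - <<'E'
from h import *
def rect(mask):
    n,l,s,c=cv2.connectedComponentsWithStats(mask.astype(np.uint8));k=1+np.argmax(s[1:,4])
    ys,xs=np.where(l==k);return cv2.minAreaRect(np.c_[xs,ys].astype(np.float32)),l==k
im=cv2.imread('pics/top0.png');D=np.load('top0.npy');C=cloud('top',D);h=cv2.cvtColor(im,cv2.COLOR_BGR2HSV)
S=np.load('scene0.npy');CS=cloud('scene',S)
def win(m,x0,x1,y0,y1):
    o=np.zeros_like(m);o[y0:y1,x0:x1]=m[y0:y1,x0:x1];return o
# mat
r,m=rect(win(im.max(2)<35,240,350,205,305));print('mat',r,ray('top',[r[0]],5))
b=cv2.boxPoints(r);print(ray('top',b,5).round(1))
# bench level check
print('bench z',np.median(C[320:400,200:400,2]),'mat z',np.median(C[m][:,2]),'scene bench',np.median(CS[380:420,300:340,2]))
# sleeve points both cams
for n,c,w in(('top',C,(425,475,190,285)),('scene',CS,(262,322,172,215))):
    q=c[w[2]:w[3],w[0]:w[1]].reshape(-1,3);q=q[q[:,2]>60]
    xy=q[:,:2];mu=xy.mean(0);u,s,v=np.linalg.svd(xy-mu);a=v[0]*np.sign(v[0,0]);t=(xy-mu)@a
    print(n,'sleeve n',len(q),'mid',(mu+a*(np.percentile(t,1)+np.percentile(t,99))/2).round(1),'ext',np.percentile(t,[1,99]),'axis',a,'zmax',np.percentile(q[:,2],98))
bl=win((h[:,:,0]>100)&(h[:,:,0]<125)&(h[:,:,1]>120),425,475,190,285);sl=win(im.max(2)>110,435,468,195,272)|bl
r,m=rect(sl);b=cv2.boxPoints(r);print('sleeve rect',r);print(ray('top',[r[0]],60).round(1),ray('top',b,60).round(1))
# station
pl=win((im.min(2)>130),70,220,165,295);r,m=rect(pl);print('plate',r,ray('top',[r[0]],20).round(1));print(ray('top',cv2.boxPoints(r),20).round(1))
for n,c,w in(('top',C,(125,165,205,245)),('scene',CS,(380,415,325,365))):
    q=c[w[2]:w[3],w[0]:w[1]].reshape(-1,3);
    for lo,hi in((45,58),(58,75),(80,95)):
        k=q[(q[:,2]>lo)&(q[:,2]<hi)];print(n,lo,hi,len(k),k.mean(0).round(1),k.min(0).round(1),k.max(0).round(1))
for c,i in(('top',im),('scene',cv2.imread('pics/scene0.png'))):
    hh=cv2.cvtColor(i,cv2.COLOR_BGR2HSV);o=(hh[:,:,0]<20)&(hh[:,:,0]>5)&(hh[:,:,1]>170)&(hh[:,:,2]>120)
    o=win(o,*((120,170,200,250) if c=='top' else(375,420,325,370)));ys,xs=np.where(o);print(c,'orange',len(xs),xs.min(),xs.max(),ys.min(),ys.max(),ray(c,[[(xs.min()+xs.max())/2,(ys.min()+ys.max())/2]],48))
E
```

```text
mat ((295.8529357910156, 255.41177368164062), (67.18236541748047, 68.88011932373047), 75.96376037597656) [[491.81614841  10.30640173   5.        ]]
[[539.6  86.5   5. ]
 [567.  -38.5   5. ]
 [444.8 -64.7   5. ]
 [418.2  58.1   5. ]]
bench z 0.5885738687093928 mat z 5.337000213714278 scene bench 0.6875073815112048
top sleeve n 1456 mid [ 429.3 -214.6] ext [-235.39448025   55.60830752] axis [ 0.8762185  -0.48191403] zmax 84.807357489284
scene sleeve n 530 mid [753.8 254.1] ext [ -60.14927987 1129.51998898] axis [0.42755293 0.90399032] zmax 898.883862418546
sleeve rect ((451.0, 230.5), (71.0, 32.0), 90.0)
[[ 520.2 -266.2   60. ]] [[ 584.8 -242.1   60. ]
 [ 582.9 -298.5   60. ]
 [ 457.  -289.8   60. ]
 [ 458.7 -234.5   60. ]]
plate ((144.11904907226562, 228.06719970703125), (112.36060333251953, 82.90361785888672), 20.695451736450195) [[549.5 287.8  20. ]]
[[518.3 411.4  20. ]
 [663.4 361.4  20. ]
 [580.9 163.7  20. ]
 [439.6 216.8  20. ]]
top 45 58 186 [544.6 278.   49.3] [526.6 261.1  45.1] [565.1 298.2  57.9]
top 58 75 50 [540.3 271.4  66. ] [532.6 266.5  58.1] [556.  286.4  74.9]
top 80 95 101 [544.1 276.7  85. ] [532.2 267.2  80.1] [558.6 292.3  93.4]
scene 45 58 152 [552.6 287.4  50.1] [528.6 217.1  45. ] [566.1 301.1  58. ]
scene 58 75 79 [553.6 288.9  66.7] [537.5 273.   58.1] [561.1 296.4  75. ]
scene 80 95 88 [551.4 286.2  85.5] [536.2 270.7  80.1] [560.9 295.9  92.7]
top orange 109 135 154 218 236 [[546.47016818 278.58310987  48.        ]]
scene orange 87 389 406 344 358 [[551.75530492 287.09402048  48.        ]]
```

```bash
python3 - <<'E'
import cv2,numpy as np
i=cv2.imread('pics/top0.png')[160:300,70:230];j=cv2.imread('pics/scene0.png')[295:410,340:455]
a=cv2.resize(i,(400,350),interpolation=2);b=cv2.resize(j,(350,350),interpolation=2)
cv2.imwrite('pics/st.png',np.hstack([a,b]))
E
```

```text
(no output)
```

View pics/st.png

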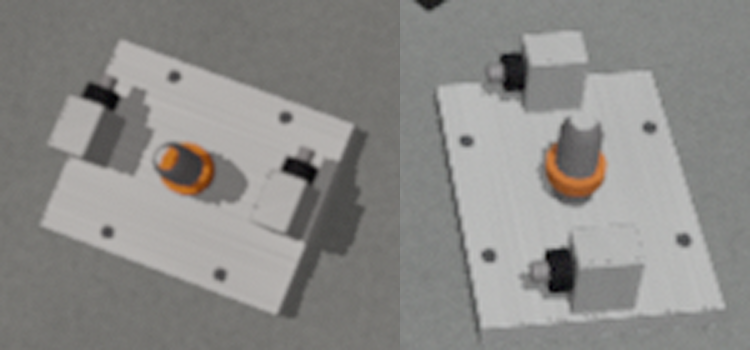

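The crops show the plate corners clearly, and the ring sits partly down the spigot. I'll refine the sleeve and spigot positions with tighter windows.

```bash
python3 - <<'E'
from h import *
from scipy.optimize import least_squares
C={'top':cloud('top',np.load('top0.npy')),'scene':cloud('scene',np.load('scene0.npy'))}
for c in C: m=arm.camera_model(c);print(c,'cam',(-m['R'].T@m['t']).round())
a=ray('top',[[118,176],[212,210],[181.2,286],[86,250]],20);print('plate top',a.mean(0).round(1),a.round(1).tolist())
k=3.043;b=ray('scene',np.array([[37,88],[252,71],[323,305],[80,328]])/k+[340,295],20);print('plate scene',b.mean(0).round(1),b.round(1).tolist())
# blocks tops
for c in C:
    q=C[c].reshape(-1,3);q=q[(abs(q[:,0]-550)<110)&(abs(q[:,1]-285)<130)&(abs(q[:,2]-70)<3)]
    for s in(-1,1):
        w=q[((q[:,1]-285)*s>40)];print(c,'block',s,len(w),((w.min(0)+w.max(0))/2).round(1),w.mean(0).round(1))
# spigot cylinder fit r=13.8 z 35..78
def spig(p,q): return np.hypot(q[:,0]-p[0],q[:,1]-p[1])-13.8
for c in C:
    q=C[c].reshape(-1,3);q=q[(np.hypot(q[:,0]-548,q[:,1]-282)<25)&(q[:,2]>57)&(q[:,2]<78)]
    f=least_squares(spig,[548,282],args=(q,),loss='soft_l1');print(c,'spigot',len(q),f.x.round(1),abs(f.fun).mean().round(2))
# sleeve: axis level z=60, fit line (x0,y at 520 , angle)
def sl(p,q):
    n=np.array([-np.sin(p[1]),np.cos(p[1])]);d=(q[:,:2]-[520,p[0]])@n;return np.hypot(d,q[:,2]-60-p[2])-20
for c in C:
    q=C[c].reshape(-1,3);q=q[(abs(q[:,0]-520)<75)&(abs(q[:,1]+258)<32)&(q[:,2]>58)&(q[:,2]<86)]
    f=least_squares(sl,[-258,0,0],args=(q,),loss='soft_l1');t=(q[:,:2]-[520,f.x[0]])@[np.cos(f.x[1]),np.sin(f.x[1])]
    e=np.percentile(t,[.5,99.5]);mid=np.array([520,f.x[0]])+e.mean()*np.array([np.cos(f.x[1]),np.sin(f.x[1])])
    print(c,'sleeve',len(q),f.x.round(3),'ends',e.round(1),'mid',mid.round(1),abs(f.fun).mean().round(2))
E
```

```text
top cam [ 351.  -55. 1136.]
scene cam [997. 797. 899.]
plate top [545.6 278.5  20. ] [[650.0, 338.8, 20.0], [579.2, 162.4, 20.0], [440.9, 218.3, 20.0], [512.2, 394.3, 20.0]]
plate scene [547.7 282.5  20. ] [[582.1, 168.8, 20.0], [442.0, 223.7, 20.0], [513.8, 395.9, 20.0], [653.2, 341.7, 20.0]]
top block -1 312 [516.7 207.1  70. ] [516.6 207.9  70. ]
top block 1 301 [574.4 352.4  70. ] [574.8 352.3  69.8]
scene block -1 201 [517.9 209.3  70. ] [519.  210.   70.4]
scene block 1 283 [576.1 353.8  70. ] [577.4 354.4  70.4]
top spigot 66 [546.4 281.1] 0.51
scene spigot 100 [546.3 280.7] 0.75
top sleeve 1441 [-2.64176e+02 -4.10000e-02  2.99000e-01] ends [-63.6  45.2] mid [ 510.8 -263.8] 1.31
scene sleeve 536 [-2.63447e+02 -3.70000e-02  8.02000e-01] ends [-61.9  46.9] mid [ 512.5 -263.2] 1.87
```

Estimates: sleeve middle (511.6, -263.5) with its axis at -2.2°, mat centre (492, 10), spigot (546.5, 281). Both cameras agree, so I'll start moving.

```bash
python3 -m handwheel '{"dp":[[0,0,0],[0,0,0]],"rot":[[0,0,10.6],[0,0,10.6]],"fingers":[-1,-1]}' 60; python3 -c "
from h import *
st()"; python3 -m handwheel '{"dp":[[0.031,-0.034,0.004],[0.031,-0.034,0.004],[0.031,-0.034,0.004],[0.031,-0.034,0.004],[0.031,-0.034,0.004],[0.031,-0.034,0.004],[0.031,-0.034,0.004],[0.031,-0.034,0.004],[0.031,-0.034,0.004],[0.028,-0.033,0.004]],"rot":[[0,0,0],[0,0,0],[0,0,0],[0,0,0],[0,0,0],[0,0,0],[0,0,0],[0,0,0],[0,0,0],[0,0,0]],"fingers":[-1,-1,-1,-1,-1,-1,-1,-1,-1,-1]}'; python3 -c "
from h import *
p,R=st();go(p,[523.6,-264,58],R);print(np.degrees(np.arctan2(R[1,0],R[0,0])))"
```

```text
time_s: 1.15
tool_pos: [203.5, -591.0, 248.3]
tcp_rot: [1.0, -0.022, 0.0, 0.0]
wrist_force: [0.5, -0.5, -1.5]
width: 85.5
gripper_force: 0.0
t 1.15 p [ 203.5 -591.   248.3] j [ 1.12  0.41  0.06  1.6  -0.03  1.13 -0.43] F [ 0.5 -0.5 -1.5] w 85.5 g 0.0
[[ 0.999 -0.044  0.   ]
 [-0.044 -0.999 -0.   ]
 [ 0.     0.    -1.   ]]
time_s: 2.4
tool_pos: [524.4, -262.7, 208.3]
tcp_rot: [1.0, -0.019, 0.0, 0.0]
wrist_force: [-0.1, -0.3, 0.3]
width: 85.4
gripper_force: 0.0
t 2.4 p [ 524.4 -262.7  208.3] j [ 0.47  0.39 -0.11  1.73  0.05  1.02 -1.27] F [-0.1 -0.3  0.3] w 85.4 g 0.0
[[ 0.999 -0.038  0.   ]
 [-0.038 -0.999 -0.   ]
 [ 0.     0.    -1.   ]]
tool shift m [-0.0009  0.0013  0.1503]
-2.1765616738046423
```

```bash
python3 -m handwheel '{"dp":[[-0.001,0.0013,0.035],[0,0,0.035],[0,0,0.035],[0,0,0.03],[0,0,0.015],[0,0,0],[0,0,0],[0,0,0],[0,0,0],[0,0,0]],"rot":[[0,0,0],[0,0,0],[0,0,0],[0,0,0],[0,0,0],[0,0,0],[0,0,0],[0,0,0],[0,0,0],[0,0,0]],"fingers":[-1,-1,-1,-1,-1,-1,0.3,0.8,1,1]}' 60; python3 -m handwheel '{"dp":[[0,0,0],[0,0,0],[0,0,0],[0,0,0]],"rot":[[0,0,0],[0,0,0],[0,0,0],[0,0,0]],"fingers":[1,1,1,1]}' 60;  python3 -c "
from h import *
st()"
```

```text
time_s: 3.65
tool_pos: [523.0, -264.5, 59.6]
tcp_rot: [1.0, -0.019, 0.001, -0.0]
wrist_force: [-0.8, 3.1, 8.3]
width: 38.2
gripper_force: 59.3
time_s: 4.15
tool_pos: [523.0, -264.5, 59.6]
tcp_rot: [1.0, -0.019, 0.001, -0.0]
wrist_force: [-1.4, 2.9, 6.5]
width: 39.1
gripper_force: 59.3
t 4.15 p [ 523.  -264.5   59.6] j [ 0.46  0.57 -0.1   1.85  0.08  0.72 -1.29] F [-1.4  2.9  6.5] w 39.1 g 59.3
[[ 0.999 -0.038  0.001]
 [-0.038 -0.999  0.   ]
 [ 0.001 -0.    -1.   ]]
```

```bash
cat > kin.py <<'E'
from h import *
import itertools
from scipy.optimize import least_squares
lo=np.array([-2.95,-.29,-1.47,.14,-1.03,.13,-2.86]);hi=np.array([2.95,1.99,1.44,2.54,4.17,1.85,2.86])
J=np.array([[1.171,.411,-.013,1.596,.006,1.134,-.082],[1.12,.41,.06,1.6,-.03,1.13,-.43],[.47,.39,-.11,1.73,.05,1.02,-1.27],[.46,.57,-.10,1.85,.08,.72,-1.29]])
P=np.array([[203.6,-590.9,248.3],[203.5,-591,248.3],[524.4,-262.7,208.3],[523,-264.5,59.6]])
Q=Ro.from_quat([[.98627,.16516,0,0],[1,-.022,0,0],[1,-.019,0,0],[1,-.019,0,0]])
rz=lambda a:Ro.from_euler('z',a);ry=lambda a:Ro.from_euler('y',a)
def fk(q,L,sg=(-1,-1,-1,-1),off=0):
    R=rz(sg[0]*q[0])*ry(q[1]);p=np.array([0,0,L[0]])
    R=R*rz(sg[1]*q[2]);p=p+R.apply([L[4],0,L[1]])
    R=R*ry(q[3]);R=R*rz(sg[2]*q[4]);p=p+R.apply([L[5],0,L[2]])
    R=R*ry(q[5]);R=R*rz(sg[3]*q[6]+off);p=p+R.apply([0,0,L[3]])
    return p,R
if __name__=='__main__':
    for sg in itertools.product((-1,1),repeat=4):
        off=0
        e=[(fk(q,[0]*6,sg)[1].inv()*r) for q,r in zip(J,Q)]
        v=Ro.concatenate(e);m=v.mean();er=(m.inv()*v).magnitude()
        print(sg,er.round(3),m.as_rotvec().round(3))
E
python3 kin.py; python3 -m handwheel '{"dp":[[0,0,-0.02],[0,0,-0.04],[0,0,-0.04],[0,0,-0.04],[0,0,-0.04]],"rot":[[0,0,0],[0,0,0],[0,0,0],[0,0,0],[0,0,0]],"fingers":[1,1,1,1,1]}' 60; python3 -c "
from h import *
s=arm.observe();print(s['joint_positions'].tolist(),s['tool_pos'].tolist(),s['tcp_rot'].tolist(),s['width'],s['wrist_force'])"
```

```text
(-1, -1, -1, -1) [0.004 0.002 0.003 0.004] [ 0.003 -0.002  1.57 ]
(-1, -1, -1, 1) [1.421 0.728 0.951 0.998] [-5.000e-03 -3.000e-03 -3.127e+00]
(-1, -1, 1, -1) [0.052 0.102 0.049 0.103] [-0.025 -0.036  1.532]
(-1, -1, 1, 1) [1.387 0.67  0.939 0.918] [ 0.051 -0.043  3.116]
(-1, 1, -1, -1) [0.062 0.197 0.142 0.115] [0.024 0.037 1.498]
(-1, 1, -1, 1) [1.379 0.56  0.815 0.897] [-0.051  0.04   3.089]
(-1, 1, 1, -1) [0.082 0.243 0.149 0.175] [0.003 0.    1.46 ]
(-1, 1, 1, 1) [1.346 0.488 0.8   0.814] [3.000e-03 5.000e-03 3.052e+00]
(1, -1, -1, -1) [0.733 0.628 0.673 0.686] [-2.000e-03  5.000e-03 -3.103e+00]
(1, -1, -1, 1) [0.647 0.057 0.323 0.349] [-0.003  0.    -1.559]
(1, -1, 1, -1) [0.766 0.696 0.689 0.772] [ 0.049  0.038 -3.14 ]
(1, -1, 1, 1) [0.615 0.084 0.312 0.276] [-0.024  0.04  -1.597]
(1, 1, -1, -1) [0.78  0.813 0.806 0.786] [0.049 0.04  3.109]
(1, 1, -1, 1) [0.6   0.15  0.196 0.261] [ 0.026 -0.039 -1.63 ]
(1, 1, 1, -1) [0.813 0.872 0.819 0.866] [ 5.000e-03 -3.000e-03  3.071e+00]
(1, 1, 1, 1) [0.566 0.189 0.178 0.172] [-0.004 -0.002 -1.669]
time_s: 4.78
tool_pos: [521.9, -265.1, 240.0]
tcp_rot: [1.0, -0.019, 0.0, 0.0]
wrist_force: [1.2, -0.4, -1.8]
width: 38.3
gripper_force: 60.7
[0.4747708572808947, 0.35536408615453535, -0.1140945071476301, 1.7007706944444316, 0.044849425849199646, 1.0876202624123918, -1.2620866520006422] [521.9367186831603, -265.07055983291696, 239.9780906262655] [0.9998175216780121, -0.019101998345374724, 0.00016012822843949748, 0.00010660113360034355] 38.301356960339454 [ 1.18139191 -0.41757028 -1.75489671]
```

```bash
cat >> kin.py <<'E'
    J=np.vstack([J,[0.4748,.3554,-.1141,1.7008,.0448,1.0876,-1.2621]]);P=np.vstack([P,[521.9,-265.1,240]])
    f=least_squares(lambda L:np.ravel([fk(q,L,off=np.pi/2)[0]-p for q,p in zip(J,P)])/3,[350,400,400,200,0,0],x_scale=100) if 0 else \
      least_squares(lambda L:np.r_[np.ravel([fk(q,L,off=np.pi/2)[0]-p for q,p in zip(J,P)])/2,L[4:]/30,(L[0]-340)/60,(L[3]-220)/60],[350,400,400,200,0,0])
    print('L',f.x.round(1),'res',np.abs(f.fun[:15]).max());np.save('L.npy',f.x);L=f.x
    rng=np.random.default_rng(0)
    def solve(p,R,tries=12):
        best=None
        for _ in range(tries):
            g=lambda q:np.r_[(fk(q,L,off=np.pi/2)[0]-p)/100,(fk(q,L,off=np.pi/2)[1].inv()*R).as_rotvec()]
            s=least_squares(g,rng.uniform(lo,hi),bounds=(lo,hi),max_nfev=60)
            if s.cost<1e-5 and (best is None or np.min(np.r_[s.x-lo,hi-s.x])>best[0]): best=(np.min(np.r_[s.x-lo,hi-s.x]),s.x)
        return best
    for flip in(1,-1):
        for yaw in range(-150,91,30):
            z=np.array([np.cos(np.radians(yaw)),np.sin(np.radians(yaw)),0]);x=np.array([0,0,flip]);R=Ro.from_matrix(np.c_[x,np.cross(z,x),z])
            b=solve([492,10,74],R);print(flip,yaw,None if b is None else (round(b[0],2),b[1].round(2)))
E
python3 kin.py | tail -19
```

```text
L [  63.1  897.2  520.6  323.2 -135.9  166.8] res 28.764391949379274
1 -150 (np.float64(0.04), array([-0.56,  1.19,  0.68,  1.64,  0.22,  1.81,  2.27]))
1 -120 (np.float64(0.45), array([-0.84,  1.29,  0.88,  1.8 ,  0.35,  1.38,  2.41]))
1 -90 (np.float64(0.44), array([-0.99,  1.28,  0.58,  2.1 ,  0.74,  1.06,  1.86]))
1 -60 (np.float64(0.04), array([-0.86,  1.22, -0.56,  2.5 ,  0.84,  1.68,  0.85]))
1 -30 None
1 0 None
1 30 None
1 60 (np.float64(0.0), array([ 0.83,  1.25,  0.61,  2.54, -0.82,  1.69,  2.36]))
1 90 (np.float64(0.16), array([ 0.66,  1.08,  0.26,  2.13, -0.77,  1.69,  1.77]))
-1 -150 (np.float64(0.14), array([-0.69,  1.42,  1.28,  1.64,  0.09,  1.71, -0.3 ]))
-1 -120 (np.float64(0.12), array([-0.59,  1.08,  0.11,  1.82,  0.52,  1.73, -1.37]))
-1 -90 (np.float64(0.48), array([-1.05,  1.41,  0.96,  2.06,  0.58,  0.8 , -0.92]))
-1 -60 (np.float64(0.02), array([-0.91,  1.24, -0.46,  2.52,  0.89,  1.58, -2.28]))
-1 -30 None
-1 0 None
-1 30 None
-1 60 None
-1 90 (np.float64(0.27), array([ 0.99,  1.32, -0.66,  2.13, -0.76,  0.95, -1.87]))
```

```bash
sed -i 's/p=p+R.apply(\[L\[5\],0,L\[2\]\])/p=p+R.apply([L[5],0,L[2]])/; s/R=R\*ry(q\[5\]);/R=R*ry(q[5]);p=p+R.apply([L[6],0,0]);/; s/\[0\]\*6/[0]*7/; s/\[350,400,400,200,0,0\])$/[350,400,400,200,0,0,0])/; s/L\[4:\]\/30/L[4:]\/60/' kin.py; python3 kin.py | tail -19
```

```text
L [ 87.9 942.6 465.5 314.9  66.3 189.5 144.9] res 29.35228747529075
1 -150 (np.float64(0.16), array([-0.38,  1.17,  0.26,  1.81,  0.24,  1.69,  1.84]))
1 -120 (np.float64(0.58), array([-0.8 ,  1.33,  0.75,  1.89,  0.36,  1.27,  2.24]))
1 -90 (np.float64(0.19), array([-1.06,  1.53,  0.58,  2.35,  0.75,  0.68,  1.59]))
1 -60 None
1 -30 None
1 0 None
1 30 None
1 60 None
1 90 (np.float64(0.42), array([ 1.06,  1.57, -1.04,  2.11, -0.44,  0.62,  0.83]))
-1 -150 (np.float64(0.27), array([-0.63,  1.38,  1.07,  1.75,  0.11,  1.58, -0.52]))
-1 -120 (np.float64(0.58), array([-0.81,  1.34,  0.77,  1.89,  0.35,  1.27, -0.88]))
-1 -90 (np.float64(0.4), array([-1.08,  1.54,  0.92,  2.14,  0.51,  0.68, -0.99]))
-1 -60 None
-1 -30 None
-1 0 None
-1 30 None
-1 60 None
-1 90 (np.float64(0.13), array([ 1.06,  1.58, -1.3 ,  2.03, -0.21,  0.63, -2.73]))
```

```bash
python3 - <<'E'
s=open('kin.py').read()
s=s.replace("p=np.array([0,0,L[0]])","p=rz(sg[0]*q[0]).apply([0,L[7],L[0]])").replace("[L[4],0,L[1]]","[L[4],L[8],L[1]]").replace("[L[5],0,L[2]]","[L[5],L[9],L[2]]").replace("[L[6],0,0]","[L[6],L[10],0]").replace("[0]*7","[0]*11")
i=s.index("    f=least");j=s.index("    print('L'")
s=s[:i]+"""    P0=np.array([365,450,450,250,0,0,0,0,0,0,0.]);W=np.array([60,60,60,60,30,30,30,30,30,30,30.])
    f=least_squares(lambda L:np.r_[np.ravel([fk(q,L,off=np.pi/2)[0]-p for q,p in zip(J,P)])/3,(L-P0)/W],P0)
"""+s[j:]
open('kin.py','w').write(s)
E
python3 kin.py | tail -19
```

```text
L [291.4 514.6 456.9 322.1   3.1  -2.1   1.2 -27.9  -8.2  -6.1  -6.1] res 0.920855030896727
1 -150 None
1 -120 (np.float64(0.14), array([-1.  ,  1.48,  0.9 ,  1.45,  0.1 ,  1.71,  2.48]))
1 -90 (np.float64(0.26), array([-0.83,  1.14,  0.22,  1.77,  0.81,  1.59,  1.88]))
1 -60 (np.float64(0.38), array([-0.89,  1.09,  0.09,  2.13,  1.25,  1.47,  1.52]))
1 -30 (np.float64(0.06), array([-1.35,  1.36,  0.49,  2.48,  1.72,  1.08,  0.91]))
1 0 (np.float64(0.0), array([ 0.88,  1.74, -0.7 ,  2.53,  3.9 ,  1.85,  2.83]))
1 30 None
1 60 (np.float64(0.44), array([ 1.48,  1.55, -1.03,  2.07, -0.57,  0.62,  0.93]))
1 90 (np.float64(0.34), array([ 1.26,  1.58, -1.13,  1.71, -0.13,  1.15,  0.48]))
-1 -150 None
-1 -120 (np.float64(0.15), array([-1.09,  1.63,  1.11,  1.45, -0.08,  1.7 , -0.46]))
-1 -90 (np.float64(0.58), array([-1.24,  1.37,  0.78,  1.79,  0.39,  1.27, -0.86]))
-1 -60 (np.float64(0.39), array([-1.38,  1.29,  0.64,  2.15,  0.93,  0.95, -1.38]))
-1 -30 (np.float64(0.08), array([-0.95,  1.21,  0.14,  2.46,  1.76,  1.54, -2.1 ]))
-1 0 (np.float64(0.02), array([ 1.15,  1.95, -0.81,  2.52,  3.97,  1.56, -0.07]))
-1 30 (np.float64(0.0), array([ 1.8 ,  1.99, -1.04,  2.38,  3.95,  0.18, -0.15]))
-1 60 None
-1 90 (np.float64(0.15), array([ 0.77,  1.16, -0.37,  1.73, -0.88,  1.47, -2.  ]))
```

```bash
cat > sim.py <<'E'
from kin import *
L=np.load('L.npy');F=lambda q:fk(q,L,off=np.pi/2)
def run(q,rows):
    p,R=F(q)
    for k,(dp,rv) in enumerate(rows):
        p=p+R.apply(np.array(dp)*1000);R=R*Ro.from_rotvec(np.radians(rv));q0=q
        g=lambda q:np.r_[(F(q)[0]-p)/100,(F(q)[1].inv()*R).as_rotvec(),.02*(q-q0)]
        s=least_squares(g,np.clip(q,lo+.001,hi-.001),bounds=(lo,hi));q=s.x
        e=np.linalg.norm(F(q)[0]-p)
        print(k,q.round(2),'err',e.round(1),'rot',np.degrees((F(q)[1].inv()*R).magnitude()).round(1),'dq',abs(q-q0).max().round(2)) if k%3==2 or e>2 else 0
    print('end',p.round(0),R.as_matrix().round(2).tolist());return q
E
cat > s1.py <<'E'
from sim import *
q=np.array([0.4748,.3554,-.1141,1.7008,.0448,1.0876,-1.2621]);z3=[0,0,0]
p,R=F(q)
for h in (300,):
  for d in(-60,-45,-75):
    print('dir',d);qq=q
    qq=run(qq,[(z3,[0,0,-10.2])]*9)
    pp,R=F(qq);v=R.inv().apply(np.array([470,10,h])-pp)/1000/8
    qq=run(qq,[(v,z3)]*8)
    pp,R=F(qq);D=np.radians(d);n=R.inv().apply([np.sin(D),-np.cos(D),0]);print('tilt axis tool',n.round(3))
    qq=run(qq,[(z3,n*10)]*9)
    x=F(qq)[1].inv().apply([0,0,1]);a=np.degrees(np.arctan2(x[1],x[0]));a=a-360 if a>0 else a;print('turn z',a)
    N=int(np.ceil(abs(a)/10.5));qq=run(qq,[(z3,[0,0,a/N])]*N)
    pp,R=F(qq);v=R.inv().apply(np.array([492,10,74])-pp)/1000/8
    qq=run(qq,[(v,z3)]*8)
E
python3 s1.py
```

```text
dir -60
2 [ 0.55  0.36 -0.21  1.7   0.08  1.09 -0.76] err 0.0 rot 0.0 dq 0.17
5 [ 0.63  0.37 -0.31  1.69  0.13  1.1  -0.26] err 0.0 rot 0.0 dq 0.17
8 [ 0.7   0.38 -0.41  1.69  0.17  1.1   0.24] err 0.0 rot 0.0 dq 0.17
end [ 522. -264.  240.] [[0.01, 1.0, 0.0], [1.0, -0.01, -0.0], [-0.0, 0.0, -1.0]]
2 [ 0.61  0.27 -0.47  1.8   0.13  1.11  0.09] err 0.0 rot 0.0 dq 0.05
5 [ 0.51  0.18 -0.54  1.85  0.1   1.14 -0.08] err 0.0 rot 0.0 dq 0.06
end [470.  10. 300.] [[0.01, 1.0, 0.0], [1.0, -0.01, -0.0], [-0.0, 0.0, -1.0]]
tilt axis tool [-0.506 -0.863 -0.   ]
2 [ 0.2   0.08 -0.69  2.04  0.65  1.12 -0.82] err 0.0 rot 0.0 dq 0.23
5 [-0.11  0.28 -0.71  2.19  1.15  1.48 -1.44] err 0.0 rot 0.0 dq 0.18
8 [-0.53  0.58 -0.36  2.26  1.32  1.85 -1.84] err 0.0 rot 0.0 dq 0.25
end [470.  10. 300.] [[0.44, 0.75, 0.5], [0.25, 0.43, -0.87], [-0.86, 0.51, 0.0]]
turn z -210.3922655343751
2 [-0.53  0.58 -0.36  2.26  1.32  1.85 -1.31] err 0.0 rot 0.0 dq 0.17
5 [-0.53  0.58 -0.36  2.26  1.32  1.85 -0.79] err 0.0 rot 0.0 dq 0.17
8 [-0.53  0.58 -0.36  2.26  1.32  1.85 -0.26] err 0.0 rot 0.0 dq 0.17
11 [-0.53  0.58
[... 3148 characters left out ...]
.13  1.85 -0.95] err 0.0 rot 0.0 dq 0.18
5 [-0.65  0.62 -0.15  2.09  1.13  1.85 -0.41] err 0.0 rot 0.0 dq 0.18
8 [-0.65  0.62 -0.15  2.09  1.13  1.85  0.13] err 0.0 rot 0.0 dq 0.18
11 [-0.65  0.62 -0.15  2.09  1.13  1.85  0.67] err 0.0 rot 0.0 dq 0.18
14 [-0.65  0.62 -0.15  2.09  1.13  1.85  1.2 ] err 0.0 rot 0.0 dq 0.18
17 [-0.65  0.62 -0.15  2.09  1.13  1.85  1.74] err 0.0 rot 0.0 dq 0.18
end [470.  10. 300.] [[0.0, -0.97, 0.26], [-0.0, -0.26, -0.97], [1.0, -0.0, -0.0]]
2 [-0.65  0.8  -0.14  2.06  1.13  1.79  1.79] err 0.0 rot 0.0 dq 0.06
5 [-0.65  0.98 -0.12  2.    1.13  1.74  1.68] err 0.0 rot 0.0 dq 0.06
end [492.  10.  74.] [[-0.0, -0.97, 0.26], [-0.0, -0.26, -0.97], [1.0, -0.0, -0.0]]
```

```bash
python3 -m handwheel '{"dp":[[0,0,-0.003],[0,0,-0.003],[0,0,-0.003],[0,0,-0.003],[0,0,-0.003],[0,0,0],[0,0,0],[0,0,0],[0,0,0]],"rot":[[0,0,-10.2],[0,0,-10.2],[0,0,-10.2],[0,0,-10.2],[0,0,-10.2],[0,0,-10.2],[0,0,-10.2],[0,0,-10.2],[0,0,-10.2]],"fingers":[1,1,1,1,1,1,1,1,1]}' 60 >/dev/null; python3 -m handwheel '{"dp":[[0.033,-0.006,0],[0.033,-0.006,0],[0.033,-0.006,0],[0.033,-0.006,0],[0.033,-0.006,0],[0.033,-0.006,0],[0.033,-0.006,0],[0.033,-0.006,0]],"rot":[[0,0,0],[0,0,0],[0,0,0],[0,0,0],[0,0,0],[0,0,0],[0,0,0],[0,0,0]],"fingers":[1,1,1,1,1,1,1,1]}'>/dev/null; python3 -c "
from h import *
st()"; python3 -m handwheel '{"dp":[[0,0,0],[0,0,0],[0,0,0],[0,0,0],[0,0,0],[0,0,0],[0,0,0],[0,0,0],[0,0,0]],"rot":[[-5,-8.6,0],[-5,-8.6,0],[-5,-8.6,0],[-5,-8.6,0],[-5,-8.6,0],[-5,-8.6,0],[-5,-8.6,0],[-5,-8.6,0],[-5,-8.6,0]],"fingers":[1,1,1,1,1,1,1,1,1]}'>/dev/null; python3 -c "
from h import *
st()"
```

```text
t 6.9 p [4.755e+02 1.000e-01 2.536e+02] j [ 0.4   0.2  -0.57  1.91  0.12  1.07 -0.23] F [ 0.5  0.1 -1.3] w 38.7 g 60.7
[[ 0.007  1.     0.   ]
 [ 1.    -0.007 -0.001]
 [-0.001  0.    -1.   ]]
t 8.03 p [ 4.763e+02 -1.000e-01  2.526e+02] j [-0.56  0.71 -0.37  2.25  1.29  1.85 -1.96] F [-10.2  -1.2  54.3] w 38.8 g 61.0
[[ 0.435  0.75   0.498]
 [ 0.255  0.428 -0.867]
 [-0.864  0.504 -0.006]]
```

```bash
python3 -m handwheel '{"dp":[[0,0,0],[0,0,0]],"rot":[[0,0,0],[0,0,0]],"fingers":[1,1]}'; python3 - <<'E'
from h import *
p,_=arm.read_camera('scene');q,_=arm.read_camera('top')
cv2.imwrite('pics/a.png',np.hstack([p[100:420,200:600],q[60:380,120:520]])[:,:,::-1])
E
```

```text
time_s: 8.28
tool_pos: [476.1, -0.6, 254.2]
tcp_rot: [0.504, 0.5, -0.182, 0.68]
wrist_force: [0.4, 0.6, -1.6]
width: 38.8
gripper_force: 61.2
```

View pics/a.png

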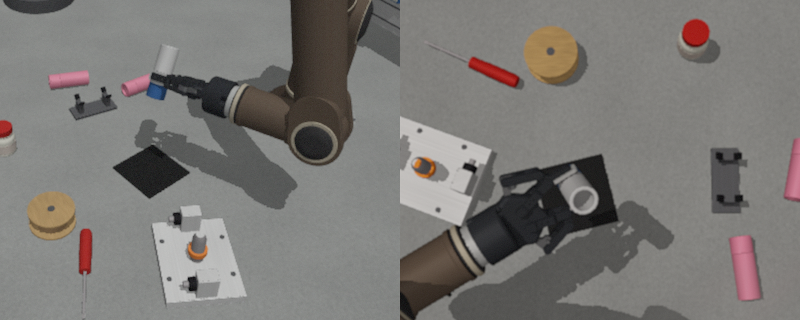

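The 54 N reading was only a stopping transient. The picture shows the sleeve held at about (165,70) with its blue end down, and nothing near it. Next I'll roll it 210° about the tool axis so the blue end points up.

```bash
for i in 1 2; do python3 -m handwheel '{"dp":[[0,0,0],[0,0,0],[0,0,0],[0,0,0],[0,0,0],[0,0,0],[0,0,0],[0,0,0],[0,0,0],[0,0,0]],"rot":[[0,0,-10.5],[0,0,-10.5],[0,0,-10.5],[0,0,-10.5],[0,0,-10.5],[0,0,-10.5],[0,0,-10.5],[0,0,-10.5],[0,0,-10.5],[0,0,-10.5]],"fingers":[1,1,1,1,1,1,1,1,1,1]}'>/dev/null; done; python3 -m handwheel '{"dp":[[0,0,0]],"rot":[[0,0,0]],"fingers":[1]}'>/dev/null; python3 - <<'E'
from h import *
p,R=st();go(p,[480,-5,95],R)
up=R.T@[0,0,1];rv=np.cross([1,0,0],up);print('fix rot deg',np.degrees(rv).round(2))
C,_=None,None
for c in('scene','top'):
    pic,d=arm.read_camera(c);q=cloud(c,d).reshape(-1,3);q=q[(np.hypot(q[:,0]-p[0],q[:,1]-p[1])<28)&(abs(q[:,2]-p[2])<75)];print(c,'z',np.percentile(q[:,2],[1,99]).round(1),len(q))
    if c=='scene':cv2.imwrite('pics/b.png',pic[50:400,250:650,::-1])
E
```

```text
t 11.0 p [476.1  -1.6 254.9] j [-0.56  0.7  -0.37  2.25  1.29  1.85  1.7 ] F [-1.2  0.4 -1.9] w 39.1 g 61.2
[[-0.002 -0.869  0.495]
 [-0.012 -0.495 -0.869]
 [ 1.    -0.008 -0.009]]
tool shift m [-0.1599 -0.0004  0.0063]
fix rot deg [ 0.    0.54 -0.46]
scene z [193.9 302.4] 777
top z [194.5 302.6] 821
```

View pics/b.png

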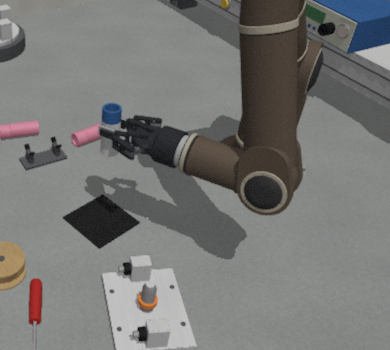

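Blue end is now up at (111,113). I'll lower it to just above the mat.

```bash
python3 -m handwheel '{"dp":[[-0.022,0,0.001],[-0.022,0,0.001],[-0.022,0,0.001],[-0.022,0,0.001],[-0.022,0,0.001],[-0.022,0,0.001],[-0.022,0,0],[-0.016,0,0],[0,0,0],[0,0,0]],"rot":[[0,0.5,-0.4],[0,0,0],[0,0,0],[0,0,0],[0,0,0],[0,0,0],[0,0,0],[0,0,0],[0,0,0],[0,0,0]],"fingers":[1,1,1,1,1,1,1,1,1,1]}'; cat > meas.py <<'E'
from h import *
from scipy.optimize import least_squares
def cyl(c,xy,zr,r=20,tol=30):
    pic,d=arm.read_camera(c);q=cloud(c,d).reshape(-1,3)
    q=q[(np.hypot(q[:,0]-xy[0],q[:,1]-xy[1])<tol)&(q[:,2]>zr[0])&(q[:,2]<zr[1])]
    zm=np.mean(zr)
    f=least_squares(lambda p:np.hypot(q[:,0]-p[0]-p[2]*(q[:,2]-zm),q[:,1]-p[1]-p[3]*(q[:,2]-zm))-r,[*xy,0,0],loss='soft_l1')
    print(c,'xy',f.x[:2].round(1),'tilt',f.x[2:].round(3),'n',len(q),'res',abs(f.fun).mean().round(2));return pic,d
E
python3 - <<'E'
from meas import *
p,R=st();up=R.T@[0,0,1];print('fix',np.degrees(np.cross([1,0,0],up)).round(2))
for c in('scene','top'):
    pic,d=cyl(c,p[:2],(p[2]+14,p[2]+45),tol=26);q=cloud(c,d).reshape(-1,3);k=q[(np.hypot(q[:,0]-p[0],q[:,1]-p[1])<28)&(q[:,2]>p[2]+20)&(q[:,2]<p[2]+80)];print('top z',np.percentile(k[:,2],[90,97,99]).round(1))
    cv2.imwrite(f'pics/c_{c}.png',pic[100:400,250:650,::-1])
E
```

```text
time_s: 12.35
tool_pos: [478.6, -6.2, 83.9]
tcp_rot: [0.612, -0.354, 0.611, 0.356]
wrist_force: [-0.1, -0.2, -2.0]
width: 38.8
gripper_force: 61.2
t 12.35 p [478.6  -6.2  83.9] j [-0.58  1.11 -0.3   2.16  1.34  1.81  1.41] F [-0.1 -0.2 -2. ] w 38.8 g 61.2
[[ 0.002 -0.868  0.497]
 [ 0.002 -0.497 -0.868]
 [ 1.     0.003  0.001]]
fix [ 0.   -0.05  0.17]
scene xy [477.7  -4.3] tilt [0.016 0.076] n 284 res 2.17
top z [130.4 131.7 133.1]
top xy [475.5  -8.4] tilt [-0.023  0.125] n 183 res 2.53
top z [131.3 132.5 133.3]
```

View pics/c_scene.png

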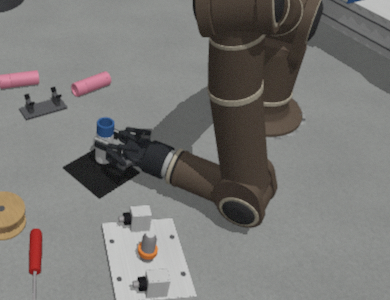

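Sleeve upright over the mat, with its top at (105,122) and about 17 mm still to go. I'll lower it slowly and watch the force.

```bash
python3 -m handwheel '{"dp":[[-0.006,0,0],[-0.006,0,0],[0,0,0]],"rot":[[0,0,0],[0,0,0],[0,0,0]],"fingers":[1,1,1]}' 40; for i in 1 2 3; do python3 -m handwheel '{"dp":[[-0.0015,0,0],[0,0,0]],"rot":[[0,0,0],[0,0,0]],"fingers":[1,1]}' | grep -E "pos|wrist"; done
```

```text
time_s: 12.82
tool_pos: [478.4, -6.3, 70.8]
tcp_rot: [0.612, -0.353, 0.611, 0.356]
wrist_force: [-0.9, 0.2, -2.4]
width: 39.0
gripper_force: 61.2
tool_pos: [478.5, -6.3, 69.8]
wrist_force: [-0.8, -0.0, -0.9]
tool_pos: [478.5, -6.4, 69.7]
wrist_force: [-1.8, 1.4, 5.6]
tool_pos: [478.5, -6.5, 69.6]
wrist_force: [-3.0, 3.1, 12.1]
```

```bash
python3 -m handwheel '{"dp":[[0.0015,0,0],[0,0,0],[0,0,0],[0,0,0],[0,0,0],[0,0,0],[0,0,0],[0,0,0]],"rot":[[0,0,0],[0,0,0],[0,0,0],[0,0,0],[0,0,0],[0,0,0],[0,0,0],[0,0,0]],"fingers":[0.9,0.2,0,-0.2,-0.4,-0.6,-0.7,-0.7]}' 20; python3 - <<'E'
from meas import *
p,R=st()
for c in('scene','top'):
    pic,d=cyl(c,p[:2],(80,112),tol=26);q=cloud(c,d).reshape(-1,3);k=q[(np.hypot(q[:,0]-p[0],q[:,1]-p[1])<28)&(q[:,2]>85)&(q[:,2]<140)];print('top z',np.percentile(k[:,2],[90,97,99]).round(1))
E
```

```text
time_s: 14.58
tool_pos: [478.5, -6.3, 68.3]
tcp_rot: [0.612, -0.353, 0.611, 0.356]
wrist_force: [-0.5, 0.3, -0.4]
width: 72.5
gripper_force: 0.0
t 14.57 p [478.5  -6.3  68.3] j [-0.59  1.14 -0.29  2.14  1.34  1.8   1.4 ] F [-0.5  0.3 -0.4] w 72.5 g 0.0
[[ 0.003 -0.868  0.497]
 [ 0.002 -0.497 -0.868]
 [ 1.     0.004  0.001]]
scene xy [477.1  -5. ] tilt [0.079 0.107] n 257 res 2.2
top z [115.9 117.2 118.4]
top xy [473.5  -8.8] tilt [ 0.064 -0.063] n 104 res 2.57
top z [117.3 118.6 119.5]
```

```bash
python3 -m handwheel '{"dp":[[0,0,-0.01],[0,0,-0.025],[0,0,-0.025],[0,0,-0.025],[0,0,-0.02],[0.02,0,0],[0.04,0,0],[0.04,0,0],[0.04,0,0],[0.04,0,0]],"rot":[[0,0,0],[0,0,0],[0,0,0],[0,0,0],[0,0,0],[0,0,0],[0,0,0],[0,0,0],[0,0,0],[0,0,0]],"fingers":[-0.7,-0.7,-0.7,-0.7,-0.7,-0.7,-0.7,-0.7,-0.7,-0.7]}'; python3 - <<'E'
from meas import *
st()
for c in('scene','top'):
    pic,d=cyl(c,(477,-6),(15,112),tol=30);q=cloud(c,d).reshape(-1,3);k=q[(np.hypot(q[:,0]-477,q[:,1]+6)<28)&(q[:,2]>85)&(q[:,2]<140)];print('top z',np.percentile(k[:,2],[90,97,99]).round(1),k[k[:,2]>112].mean(0).round(1))
    cv2.imwrite(f'pics/d_{c}.png',pic[100:400,200:600,::-1])
E
```

```text
time_s: 15.92
tool_pos: [426.4, 85.8, 249.3]
tcp_rot: [0.613, -0.353, 0.611, 0.356]
wrist_force: [0.8, 1.2, -0.1]
width: 72.3
gripper_force: 0.0
t 15.93 p [426.4  85.8 249.3] j [-0.87  0.72 -0.24  2.18  1.07  1.83  1.72] F [ 0.8  1.2 -0.1] w 72.3 g 0.0
[[ 0.004 -0.868  0.497]
 [ 0.002 -0.497 -0.868]
 [ 1.     0.004 -0.   ]]
scene xy [476.4  -5.8] tilt [0.013 0.02 ] n 606 res 1.58
top z [116.2 117.7 118.8] [477.8  -3.8 115.2]
top xy [472.1  -7.1] tilt [ 0.018 -0.041] n 279 res 2.6
top z [116.9 118.3 119.3] [475.9  -5.9 115.1]
```

View pics/d_scene.png

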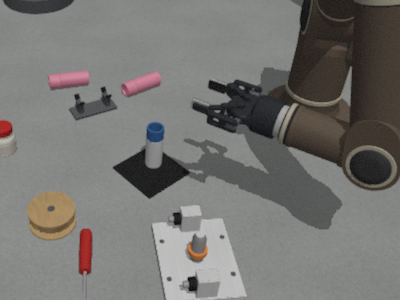

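The sleeve stands alone on the mat at (154,145), blue end up, upright at about (476.5, -5). Now I'll plan the reorientation to tool-down.

```bash
cat > s2.py <<'E'
from sim import *
q=arm.observe()['joint_positions'];z3=[0,0,0]
for T in(100,120,140):
    print('T',T);q1=run(q,[([0.003,0,0],z3)]*4+[(z3,[0,0,10])]*(T//10))
    p,R=F(q1);d=R.apply([0,0,1]);n=R.inv().apply(np.cross(d,[0,0,-1]));n/=np.linalg.norm(n);print('axis',n.round(3))
    q2=run(q1,[(z3,n*10)]*9)
    p,R=F(q2);v=R.inv().apply(np.array([476.5,-5,260])-p)/1000/4;print(v)
    q3=run(q2,[(v,z3)]*4)
E
python3 s2.py
```

```text
T 100
2 [-0.87  0.7  -0.25  2.18  1.08  1.84  1.73] err 0.0 rot 0.0 dq 0.01
5 [-0.9   0.69 -0.21  2.19  1.07  1.82  1.4 ] err 0.0 rot 0.0 dq 0.17
8 [-0.96  0.68 -0.14  2.19  1.06  1.79  0.89] err 0.0 rot 0.0 dq 0.17
11 [-1.01  0.68 -0.08  2.19  1.05  1.75  0.38] err 0.0 rot 0.0 dq 0.17
end [413. 103. 255.] [[-0.85, 0.15, 0.5], [-0.49, 0.09, -0.87], [-0.17, -0.98, -0.0]]
axis [-0.985  0.174  0.   ]
2 [-0.9   0.32 -0.12  2.19  0.91  1.43  0.36] err 0.0 rot 0.0 dq 0.12
5 [-0.69  0.08 -0.05  2.14  0.58  1.12  0.86] err 0.0 rot 0.0 dq 0.19
8 [-0.47  0.04  0.11  2.06 -0.01  1.04  1.56] err 0.0 rot 0.0 dq 0.24
end [413. 103. 255.] [[-0.94, -0.34, -0.0], [-0.34, 0.94, 0.0], [0.0, 0.0, -1.0]]
[-0.00588138 -0.03089183 -0.00119163]
2 [-0.35  0.1   0.21  1.98 -0.02  1.06  1.79] err 0.0 rot 0.0 dq 0.07
end [477.  -5. 260.] [[-0.94, -0.34, -0.0], [-0.34, 0.94, 0.0], [0.0, 0.0, -1.0]]
T 120
2 [-0.87  0.7  -0.25  2.18  1.08  1.84  1.73] err 0.0 rot 0.0 dq 0.01
5 [-0.9   0.69 -0.21  2.19  1.07  1.82  1.4 ] err 0.0 rot 0.0 dq 0.17
8 [-0.96  0.68 -0.14  2.19  1.06  1.79  0.89] err 0.0 rot 0.0 dq 0.17
1
[... 1044 characters left out ...]
  1.72 -0.12] err 0.0 rot 0.0 dq 0.17
17 [-1.12  0.68  0.05  2.2   1.02  1.69 -0.63] err 0.0 rot 0.0 dq 0.17
end [413. 103. 255.] [[-0.56, 0.66, 0.5], [-0.32, 0.38, -0.87], [-0.77, -0.64, -0.0]]
axis [-0.642  0.766  0.   ]
2 [-0.98  0.32 -0.02  2.2   0.9   1.4  -0.32] err 0.0 rot 0.0 dq 0.12
5 [-0.79  0.07  0.05  2.15  0.57  1.12  0.17] err 0.0 rot 0.0 dq 0.19
8 [-0.57  0.04  0.22  2.06 -0.01  1.04  0.87] err 0.0 rot 0.0 dq 0.24
end [413. 103. 255.] [[-0.94, 0.35, -0.0], [0.35, 0.94, 0.0], [0.0, 0.0, -1.0]]
[-0.02436249 -0.01988388 -0.00119135]
2 [-0.44  0.1   0.31  1.99 -0.04  1.06  1.11] err 0.0 rot 0.0 dq 0.08
end [477.  -5. 260.] [[-0.94, 0.35, -0.0], [0.35, 0.94, 0.0], [0.0, 0.0, -1.0]]
```

```bash
python3 -m handwheel '{"dp":[[0.01,0,0],[0.01,0,0],[0.01,0,0],[0,0,0],[0,0,0],[0,0,0],[0,0,0],[0,0,0],[0,0,0],[0,0,0]],"rot":[[0,0,0],[0,0,0],[0,0,0],[0,0,10],[0,0,10],[0,0,10],[0,0,10],[0,0,10],[0,0,10],[0,0,10]],"fingers":[-1,-1,-1,-1,-1,-1,-1,-1,-1,-1]}'>/dev/null;  python3 -m handwheel '{"dp":[[0,0,0],[0,0,0],[0,0,0],[0,0,0],[0,0,0],[0,0,0]],"rot":[[0,0,10],[0,0,10],[0,0,10],[0,0,10],[0,0,10],[0,0,0]],"fingers":[-1,-1,-1,-1,-1,-1]}' >/dev/null; python3 -m handwheel '{"dp":[[0,0,0],[0,0,0],[0,0,0],[0,0,0],[0,0,0],[0,0,0],[0,0,0],[0,0,0],[0,0,0],[0,0,0]],"rot":[[-8.66,5,0],[-8.66,5,0],[-8.66,5,0],[-8.66,5,0],[-8.66,5,0],[-8.66,5,0],[-8.66,5,0],[-8.66,5,0],[-8.66,5,0],[0,0,0]],"fingers":[-1,-1,-1,-1,-1,-1,-1,-1,-1,-1]}'; python3 - <<'E'
from meas import *
p,R=st();print('fix',np.degrees(np.cross([0,0,1],R.T@[0,0,-1])).round(2));go(p,[476,-5.5,200],R)
for c in('scene','top'):
    pic,d=cyl(c,(477,-6),(15,112),tol=30)
E
```

```text
time_s: 19.27
tool_pos: [427.7, 82.7, 278.5]
tcp_rot: [0.003, 1.0, -0.001, -0.002]
wrist_force: [0.0, -0.2, -0.2]
width: 85.5
gripper_force: 0.0
t 19.27 p [427.7  82.7 278.5] j [-0.48  0.05  0.19  1.99 -0.01  1.1   1.27] F [ 0.  -0.2 -0.2] w 85.5 g 0.0
[[-1.     0.006 -0.003]
 [ 0.006  1.    -0.002]
 [ 0.003 -0.002 -1.   ]]
fix [-0.12 -0.18  0.  ]
tool shift m [-0.0491 -0.0877  0.0786]
scene xy [476.4  -5.7] tilt [0.011 0.021] n 608 res 1.6
top xy [471.6  -5.6] tilt [0.004 0.001] n 273 res 2.54
```

```bash
python3 -m handwheel '{"dp":[[-0.0125,-0.022,0.015],[-0.012,-0.022,0.02],[-0.012,-0.022,0.02],[-0.012,-0.0217,0.02],[0,0,0]],"rot":[[-0.1,-0.2,0],[0,0,0],[0,0,0],[0,0,0],[0,0,0]],"fingers":[-1,-1,-1,-1,-1]}' > /dev/null; python3 - <<'E'
from h import *
p,R=st();print('fix',np.degrees(np.cross([0,0,1],R.T@[0,0,-1])).round(2));go(p,[476.5,-5.2,85],R)
E
```

```text
t 20.0 p [473.9  -2.5 201.6] j [-0.34  0.21  0.27  2.02 -0.07  0.93  1.54] F [-0.2  0.7  0.1] w 85.6 g 0.0
[[-1.     0.002 -0.004]
 [ 0.002  1.    -0.004]
 [ 0.004 -0.004 -1.   ]]
fix [-0.2 -0.2  0. ]
tool shift m [-0.003  -0.0023  0.1166]
```

```bash
python3 -m handwheel '{"dp":[[-0.0028,-0.0025,0.02],[0,0,0.03],[0,0,0.03],[0,0,0.025],[0,0,0.011],[0,0,0]],"rot":[[-0.2,-0.2,0],[0,0,0],[0,0,0],[0,0,0],[0,0,0],[0,0,0]],"fingers":[-1,-1,-1,-1,-1,-1]}' ; python3 -m handwheel '{"dp":[[0,0,0],[0,0,0],[0,0,0],[0,0,0],[0,0,0],[0,0,0],[0,0,0],[0,0,0]],"rot":[[0,0,0],[0,0,0],[0,0,0],[0,0,0],[0,0,0],[0,0,0],[0,0,0],[0,0,0]],"fingers":[-0.5,-0.2,0,0.05,0.1,0.2,0.6,1]}' 70; python3 -c "
from h import *
st()"
```

```text
time_s: 20.75
tool_pos: [477.9, -3.7, 87.3]
tcp_rot: [0.001, 1.0, 0.001, 0.001]
wrist_force: [-1.1, -0.6, -0.3]
width: 86.1
gripper_force: 0.0
time_s: 21.75
tool_pos: [478.7, -5.4, 87.9]
tcp_rot: [0.002, 1.0, 0.001, 0.002]
wrist_force: [-0.3, -2.9, 7.2]
width: 38.8
gripper_force: 69.1
t 21.75 p [478.7  -5.4  87.9] j [-0.29  0.39  0.24  2.12 -0.15  0.65  1.63] F [-0.3 -2.9  7.2] w 38.8 g 69.1
[[-1.     0.004  0.005]
 [ 0.004  1.     0.002]
 [-0.005  0.002 -1.   ]]
```

```bash
python3 -m handwheel '{"dp":[[0,0,-0.02],[0,0,-0.04],[0,0,-0.04],[0,0,-0.04],[-0.01,0.045,0],[-0.01,0.048,0],[-0.012,0.048,0],[-0.012,0.048,0],[-0.012,0.048,0],[-0.012,0.048,0]],"rot":[[0,0,0],[0,0,0],[0,0,0],[0,0,0],[0,0,0],[0,0,0],[0,0,0],[0,0,0],[0,0,0],[0,0,0]],"fingers":[1,1,1,1,1,1,1,1,1,1]}' >/dev/null; python3 -m handwheel '{"dp":[[0,0,0],[0,0,0]],"rot":[[0,0,0],[0,0,0]],"fingers":[1,1]}'>/dev/null; python3 - <<'E'
from meas import *
p,R=st();print('fix',np.degrees(np.cross([0,0,1],R.T@[0,0,-1])).round(2));go(p,[548,281,p[2]],R)
zb=p[2]-83
for c in('scene','top'):
    pic,d=cyl(c,p[:2]-[1.5,0],(zb+4,zb+58),tol=26)
    q=cloud(c,d).reshape(-1,3);q=q[(np.hypot(q[:,0]-p[0],q[:,1]-p[1])<26)&(q[:,2]>100)];print('z',np.percentile(q[:,2],[.5,2]).round(1),'exp bottom',zb)
    q=cloud(c,d).reshape(-1,3);q=q[(np.hypot(q[:,0]-546.5,q[:,1]-281)<20)&(q[:,2]>58)&(q[:,2]<78)]
    if len(q)>20:f=least_squares(lambda x:np.hypot(q[:,0]-x[0],q[:,1]-x[1])-13.8,[546,281],loss='soft_l1');print('spigot',f.x.round(1),len(q))
    cv2.imwrite(f'pics/e_{c}.png',cv2.resize(pic[200:400,280:480] if c=='scene' else pic[130:330,60:260],None,fx=2,fy=2)[:,:,::-1])
cv2.imwrite('pics/e.png',np.hstack([cv2.imread('pics/e_scene.png'),cv2.imread('pics/e_top.png')]))
E
```

```text
t 23.25 p [546.4 278.8 227.5] j [-0.67  0.41  0.16  1.66 -0.07  1.07  1.08] F [-0.  -1.1 -2.3] w 38.4 g 70.6
[[-1.     0.004  0.002]
 [ 0.004  1.     0.001]
 [-0.002  0.001 -1.   ]]
fix [ 0.07  0.14 -0.  ]
tool shift m [-0.0016  0.0022  0.    ]
scene xy [544.2 278.6] tilt [-0.     0.007] n 459 res 0.78
z [147.4 152.6] exp bottom 144.45254442173578
spigot [546.2 280.8] 100
top xy [544.3 278. ] tilt [0.005 0.01 ] n 258 res 0.52
z [146.8 149.3] exp bottom 144.45254442173578
spigot [546.4 281.1] 59
```

View pics/e.png

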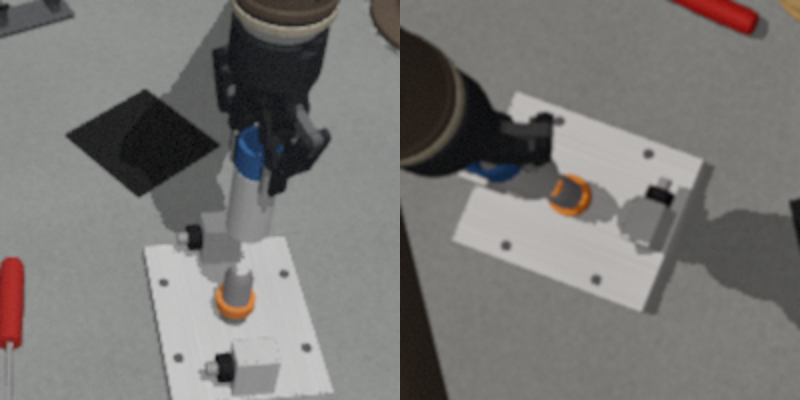

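The sleeve hangs straight at (544.3, 278.3), tilt under 0.01, with the spigot at (546.3, 281.0) below it. I'll shift +2 and +2.7 mm and go down gently.

```bash
python3 -m handwheel '{"dp":[[-0.002,0.0027,0.01],[0,0,0.02],[0,0,0.015],[0,0,0],[0,0,0.005],[0,0,0.005],[0,0,0]],"rot":[[0,0.1,0],[0,0,0],[0,0,0],[0,0,0],[0,0,0],[0,0,0],[0,0,0]],"fingers":[1,1,1,1,1,1,1]}'; python3 -m handwheel '{"dp":[[0,0,0.004],[0,0,0.004],[0,0,0]],"rot":[[0,0,0],[0,0,0],[0,0,0]],"fingers":[1,1,1]}';  python3 -c "
from h import *
st()"
```

```text
time_s: 24.22
tool_pos: [548.9, 282.3, 173.2]
tcp_rot: [0.002, 1.0, 0.001, 0.001]
wrist_force: [-0.0, 0.1, -1.4]
width: 38.3
gripper_force: 70.7
time_s: 24.6
tool_pos: [548.7, 282.3, 164.9]
tcp_rot: [0.002, 1.0, 0.001, 0.001]
wrist_force: [-0.0, 0.1, -2.2]
width: 38.1
gripper_force: 70.7
t 24.6 p [548.7 282.3 164.9] j [-0.66  0.48  0.15  1.72 -0.09  0.95  1.09] F [-0.   0.1 -2.2] w 38.1 g 70.7
[[-1.     0.004  0.001]
 [ 0.004  1.     0.002]
 [-0.001  0.002 -1.   ]]
```

```bash
for i in 1 2 3; do python3 -m handwheel '{"dp":[[0,0,0.004],[0,0,0.004],[0,0,0]],"rot":[[0,0,0],[0,0,0],[0,0,0]],"fingers":[1,1,1]}' | grep -E "pos|wrist_f"; done
```

```text
tool_pos: [548.8, 282.3, 156.9]
wrist_force: [0.3, -0.5, -1.3]
tool_pos: [548.8, 282.4, 148.9]
wrist_force: [0.2, -0.2, -1.6]
tool_pos: [548.8, 282.4, 140.9]
wrist_force: [0.4, 0.2, -2.1]
```

On the spigot with no side force. Next I'll push the ring in small steps.

```bash
for i in 1 2 3 4 5 6 7; do python3 -m handwheel '{"dp":[[0,0,0.002],[0,0,0.002],[0,0,0]],"rot":[[0,0,0],[0,0,0],[0,0,0]],"fingers":[1,1,1]}' | grep -E "pos|wrist_f"; done
```

```text
tool_pos: [549.0, 282.4, 137.2]
wrist_force: [0.7, -1.0, -1.6]
tool_pos: [549.0, 282.4, 133.1]
wrist_force: [-0.1, -1.0, -1.8]
tool_pos: [549.3, 282.4, 130.2]
wrist_force: [-1.1, -3.6, 5.6]
tool_pos: [549.4, 282.3, 126.5]
wrist_force: [-3.2, -2.8, 7.8]
tool_pos: [549.4, 282.3, 122.7]
wrist_force: [-2.9, -4.3, 9.4]
tool_pos: [549.4, 282.3, 118.8]
wrist_force: [-3.7, -3.5, 10.0]
tool_pos: [549.4, 282.3, 114.9]
wrist_force: [-3.6, -3.0, 11.5]
```

```bash
for i in 1 2 3 4; do python3 -m handwheel '{"dp":[[0,0,0.001],[0,0,0]],"rot":[[0,0,0],[0,0,0]],"fingers":[1,1]}' | grep -E "pos|wrist_f"; done
```

```text
tool_pos: [549.5, 282.2, 114.0]
wrist_force: [-4.1, -4.2, 11.8]
tool_pos: [549.5, 282.3, 113.1]
wrist_force: [-4.4, -4.1, 12.8]
tool_pos: [549.5, 282.3, 112.8]
wrist_force: [-5.0, -5.2, 17.3]
tool_pos: [549.7, 282.3, 112.7]
wrist_force: [-8.3, -7.3, 26.2]
```

The stop shows at TCP 112.8: force rose to 26 N with no further travel. I'll relax, let go and retreat upward.

```bash
python3 -m handwheel '{"dp":[[0,0,-0.002],[0,0,0],[0,0,0],[0,0,0],[0,0,0],[0,0,0],[0,0,0],[0,0,0],[0,0,0]],"rot":[[0,0,0],[0,0,0],[0,0,0],[0,0,0],[0,0,0],[0,0,0],[0,0,0],[0,0,0],[0,0,0]],"fingers":[0.9,0.2,0,-0.2,-0.4,-0.6,-0.7,-0.7,-0.7]}' 20; python3 -m handwheel '{"dp":[[0,0,-0.01],[0,0,-0.03],[0,0,-0.04],[0,0,-0.04],[0,0,-0.04],[0,-0.05,0],[0,-0.05,0],[0,-0.05,0],[0,-0.05,0],[0,0,0]],"rot":[[0,0,0],[0,0,0],[0,0,0],[0,0,0],[0,0,0],[0,0,0],[0,0,0],[0,0,0],[0,0,0],[0,0,0]],"fingers":[-0.7,-0.7,-0.7,-0.7,-0.7,-0.7,-0.7,-0.7,-0.7,-0.7]}' | grep -E "time|pos"; python3 - <<'E'
from meas import *
for c in('scene','top'):
    pic,d=cyl(c,(546.4,281),(35,138),tol=28);q=cloud(c,d).reshape(-1,3);k=q[(np.hypot(q[:,0]-546,q[:,1]-281)<24)&(q[:,2]>125)];print('top z',np.percentile(k[:,2],[80,90,97]).round(1))
    cv2.imwrite(f'pics/f_{c}.png',cv2.resize(pic[200:400,280:480] if c=='scene' else pic[130:330,60:260],None,fx=2,fy=2)[:,:,::-1])
cv2.imwrite('pics/f.png',np.hstack([cv2.imread('pics/f_scene.png'),cv2.imread('pics/f_top.png')]))
E
```

```text
time_s: 30.48
tool_pos: [549.1, 282.5, 111.4]
tcp_rot: [0.002, 1.0, 0.001, 0.001]
wrist_force: [-0.2, -0.0, 0.4]
width: 72.6
gripper_force: 0.0
time_s: 31.72
tool_pos: [548.2, 77.0, 272.1]
scene xy [547.  281.9] tilt [0.012 0.013] n 891 res 1.49
top z [140.4 141.4 142.2]
top xy [548.8 275. ] tilt [-0.065  0.032] n 68 res 0.82
top z [140.  141.1 142.3]
```

View pics/f.png

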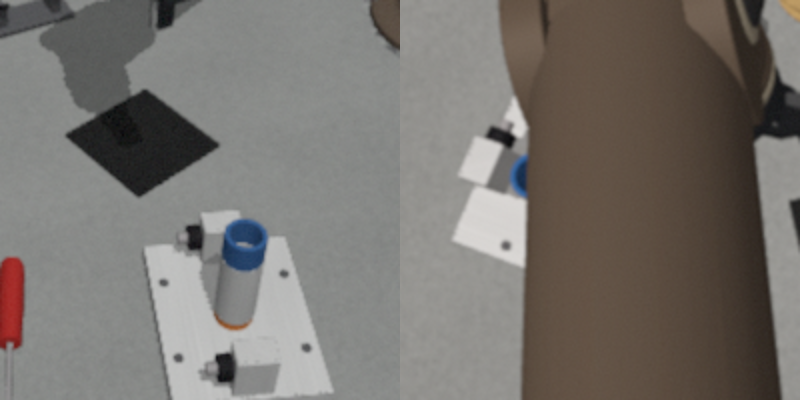

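The sleeve stands home at about (243,275) in the left crop, blue end up, with the ring squeezed onto the plate. Its top is at about 140 mm, and the travel from the mat grasp gives a centre height of 84.8 mm.

```bash
python3 -c "
from bench import arm
print(arm.hand_in())"
```

```text
the job is handed in; nothing more can be done
None
```

The job is handed in: the sleeve was stood on the mat, let go, regrasped and pushed home on the spigot blue end up with the ring at its stop (peak reading 26 N at the wrist, about 32 s used), but the hand-in call returned no verdict.

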